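# Load the ball cup and start its clamp bolt

## Task

Lower the wooden ball gently into the split clamping cup, without dropping it, and let go of it there. Then grip the wooden handle of the crank on the clamp bolt, turn the bolt backward (anticlockwise seen from above) until you feel it drop into its thread, turn it forward (clockwise) one full turn from there, and finish while still holding the handle. Leave the other things on the bench alone.

Things in the scene. Friction and masses are not known exactly. Their poses are not given: they have to be found in the camera images.
- ball_center (a point): centre of the loose wooden ball, diameter 56 mm, about 75 g; it starts on a low dark wooden ring stand (11 mm high, 46 mm wide), centre about 33 mm above the bench; it is the only ball
- cup_seat (a point): where the ball's centre rests in the split metal cup at one end of the fixture: 40 mm above the bench. Cup: inner diameter 62 mm, outer 80, inner floor 12 mm and rim 70 mm above the bench, no lid. Two slots 36 mm wide run from rim to floor right through the wall, on this frame's +x and -x sides: fingers holding the ball on those sides go down in them. z is up; the bolt is 160 mm away along +y
- bolt_axis (a point): point on the upright axis of the clamp bolt, at the top of the round steel boss (diameter 62 mm, top 80 mm above the bench) at the other end of the base plate (100 x 280 x 12 mm); z is up. The bolt is captive in the boss: it only turns about this axis and slides along it
- handle_grip (a point): centre of the upright wooden crank handle, a sleeve of diameter 16 mm, 56 mm tall, 45 mm from the bolt axis; it starts about 172 mm above the bench, 42 mm above the crank arm's top. It spins freely on its pin, so one grasp can follow the whole circle without turning the gripper, and it slides along the pin (11 mm down, 28 mm up, 2 N), so the bolt can rise and drop in a firm grip
- bolt_depth (a joint): how far down the bolt (with its crank arm) is, m; 0 is where it rests just after the drop; it starts at -0.009 to -0.004. Turned backward it rises along the thread's end to about -0.010, then drops to about 0; forward from there it goes down 10 mm a turn and bottoms at 0.014. A spring and its weight press it down with about 10 N
- clamp_bolt (a joint): turn of the bolt, rad, positive clockwise from above; only differences matter. The drop lies 0.15 to 0.65 of a turn backward from the start. Without the drop, forward turning jams on a bruised thread; turned back more than about a sixth of a turn past the drop it jams too. Turning takes under 5 N at the handle
- trinket_pot_mid (a point): bystander: dark turned lidded pot with a finial, 52 mm wide, 56 mm high; leave it alone
- wax_tin_mid (a point): bystander: metal tin, 64 mm wide, 45 mm high; leave it alone
- brush_mid (a point): bystander: small hand brush lying on the bench; leave it alone
Not all that is in view belongs to the job. Leave any pink or purple look-alike of the part that bears ball_center alone.

How it is judged:
On the way, in this order (a step that is already met when the one before it is completed fails the run):
1. the ball lies in the cup, let go (horizontal distance between ball_center and cup_seat below 0.006 m and distance between ball_center and cup_seat below 0.008 m and contact force between the fingers and ball below 0.05 N and linear speed of ball below 0.05 m/s), for 0.2 s.
2. the bolt, turned backward, has dropped into the thread (value of joint bolt_depth between -0.0015 and 0.003 m), for 0.05 s.
At the end, for the whole second after the job is handed in: the ball lies in the cup (within 6 mm of its middle sideways, 8 mm of its seat in all), the bolt is 7 to 13 mm down (one turn, give or take 0.3 turn, after the drop) and at rest, and the fingers hold the handle with more than 0.5 N (horizontal distance between ball_center and cup_seat below 0.006 m and distance between ball_center and cup_seat below 0.008 m and value of joint bolt_depth between 0.007 and 0.013 m and contact force between the fingers and handle above 0.5 N and velocity of joint clamp_bolt between -0.1 and 0.1 rad/s); the arm keeps its last pose, push and grip.
It fails at once if the ball is dropped (falls freely faster than 0.45 m/s) (contact force between the fingers and ball below 0.05 N and linear speed of ball above 0.45 m/s).
It fails at once if the ball is pressed on the fixture with more than 20 N (contact force between ball and fixture above 20 N).
It fails at once if a bystander (pot, tin or brush) is moved by more than 30 mm (distance of any of trinket_pot_mid, wax_tin_mid, brush_mid from where it was at the start of the episode above 0.03 m).
It also fails if it takes over 64 s, if anything falls off the work surface, if the arm or the gripper's body presses on something with over 40 N, if the wrist force passes 120 N, or if a joint passes its speed limit or range.

## Robot

A 6-joint arm with a two-finger parallel gripper is mounted at the origin on the work surface. World frame = base frame: x ahead of the robot, y to its left, z up, the work surface at z = 0. Lengths are in m, angles in rad, forces in N, time in s.
With the tool pointing down it reaches from about 0.325 to 1 m from the base axis. Payload 5.1 kg.
Tool frame: the origin (TCP) lies midway between the tips of the shut fingers; the grasp point (between the pads) lies 19 mm behind it; z points along the fingers, y is the direction in which the jaws open and shut (so a half turn about z gives the same grasp; the last joint's range is limited). The gripper opens to 85 mm and grips with 20 to 120 N. Pads are 22 mm wide; open, the fingers measure 114 mm over their backs; the gripper's body (76 mm by 85 mm) begins 54 mm behind the grasp point. The pads swing forward as they close: fully open they stand 13 mm farther back than shut.
Start: joints at [-1.221, 0.124, 1.65, -0, 1.367, -0.083], TCP at [0.273, -0.59, 0.231] pointing down, gripper open.
Joint ranges: [-2.61, 2.61], [-1.02, 2.33], [0.03, 2.71], [-1.35, 4.49], [0.32, 2.68], [-2.91, 2.91]. Speed limits (rad/s): [2.57, 2.57, 3.14, 3.14, 3.14, 3.14].

## Interface

Orientations are given as a unit quaternion [w, x, y, z].
In Python, from cell import manip, imaging gives the robot as it stands.
- The arm moves only by the shell command python3 -m inch 'ROWS' [FORCE]. ROWS is JSON, a list of rows, each a list of 3 entries, a list of its own where there are three numbers: the opening, from 0 (shut) to 1 (fully open), then the shift along the tool's x, y, z normalised to -1 to 1, where 1 is 250 mm, then the turn, a rotation vector about the tool's x, y, z normalised to -1 to 1, where 1 is 0.5 rad. A call has 1 to 20 rows; each row is the pose to reach, as a shift and turn from the pose commanded when the call began, along the tool's axes at that moment; what a row does not reach only later rows make up. A row lasts 1/10 s, in which the tool goes at most 50 mm and 8.59 degrees, less where a joint would pass 70% of its speed; a pose out of reach is approached as far as the arm can. A call with a number of a shift or a turn outside -1 to 1 is refused whole. A call with a gripper value outside its range is refused whole. The fingers move at their own pace and stop on an object; FORCE is the grip in N (left out, the last holds). Time passes only in rows, so rows that repeat a pose let the fingers close. It gives the time, the measured TCP pose, the force and the opening at its end, in the units of the state.
- manip.state(): the state, without advancing time (a new reading comes with each control period).
- imaging.camera(name): name is "scene" or "top" or "wrist"; returns the picture (400x640x3 uint8, red, green, blue); there is no depth.
- imaging.camera_model(name): a dict with "K" (3x3 intrinsics, pixels), "k1" (the pictures are not rectified: a ray, as slopes to the right and down, at radius r is drawn at 1 + k1 r^2 times it, then the intrinsics apply), "pose" (4x4, takes a point from camera to world coordinates); the wrist camera has in their place "tool_from_camera" (4x4, takes a point from camera to tool coordinates, whose origin is the TCP and whose axes are the flange's). Camera axes: x right, y down, z forward; pixel columns grow to the right and rows downward; lengths in m; the calibration is good to about 2 mm. A picture is of the moment at which its call begins: read the wrist's pose just before it. camera_model takes no time and is no camera call.
- manip.sign_off(): hands the job in, once; it reports no verdict.
The state is a dict: "time_s": time; "joint_positions": joint angles; "joint_velocities": joint speeds; "joint_torque": joint torques, N m; "position": TCP position; "eef_rot": TCP orientation; "contact_force": force on the tool from outside, world axes, zero at the start; "ft_torque": the same for the moment, N m; "opening": opening from 0.0 (shut) to 1.0 (fully open).
Only numpy, scipy, OpenCV 4.12 (cv2) and the standard library are available. Lean on these libraries where they do the work, as an engineer would, in place of code of your own. Each camera call takes 0.05 s, during which the arm holds its last target.

## Working session

There is one attempt and no reset: what is moved stays moved. The work goes in short steps, Python scripts to look and compute and a shell command to move; the robot and the scene stay as the last step left them, time stands still between calls to the robot, and variables do not carry over. Pictures are saved under pics/ and viewed, and the job is handed in when it is done.

```bash
ls; mkdir -p pics; python3 - <<'E'
from cell import manip, imaging
import cv2
print(manip.state())
for n in ["scene","top","wrist"]:
    im=imaging.camera(n); cv2.imwrite(f"pics/{n}0.png",im[:,:,::-1]); print(n,imaging.camera_model(n))
E
```

```text
pics
{'time_s': 0.0, 'joint_positions': array([-1.22059103e+00,  1.24538074e-01,  1.65168171e+00,  1.74901444e-05,
        1.36750172e+00, -8.26355009e-02]), 'joint_velocities': array([-0.00051521,  0.00302406, -0.0008617 , -0.00028496, -0.00057156,
       -0.00243988]), 'joint_torque': array([-1.89622729e-04, -4.23611355e+01, -3.65446830e+01, -1.33484905e-04,
        6.92026559e-03, -1.08679231e-05]), 'position': array([ 0.27238886, -0.58949658,  0.23002713]), 'eef_rot': array([-1.05605438e-03,  9.76672198e-01,  2.14733055e-01, -1.33492820e-04]), 'contact_force': array([-0.19397458,  0.11761335,  0.23172883]), 'ft_torque': array([-0.06352196,  0.00323947,  0.02689905]), 'opening': 1.0026878296232322}
scene {'K': array([[452.57747846,   0.        , 321.23805595],
       [  0.        , 452.57747846, 203.06517325],
       [  0.        ,   0.        ,   1.        ]]), 'k1': 0.0045918810666879094, 'pose': array([[ 0.16578698,  0.66987828, -0.72372493,  1.42261236],
       [ 0.98608843, -0.12154627,  0.11338481, -0.08929495],
       [-0.01201205, -0.7324545 , -0.68071001,  0.88907743],
  
[... 461 characters left out ...]
3641113e-01, -9.76912119e-01,
         1.19251135e+00],
       [ 0.00000000e+00,  0.00000000e+00,  0.00000000e+00,
         1.00000000e+00]])}
wrist {'K': array([[283.1994519 ,   0.        , 318.46434104],
       [  0.        , 283.1994519 , 191.84186597],
       [  0.        ,   0.        ,   1.        ]]), 'k1': -0.050457941223719445, 'tool_from_camera': array([[ 3.47297637e-04, -9.66223743e-01, -2.57704400e-01,
         6.57443762e-02],
       [ 9.99999918e-01,  3.89840277e-04, -1.13988442e-04,
         3.23633702e-04],
       [ 2.10601894e-04, -2.57704339e-01,  9.66223799e-01,
        -1.41633719e-01],
       [ 0.00000000e+00,  0.00000000e+00,  0.00000000e+00,
         1.00000000e+00]])}
```

View pics/scene0.png

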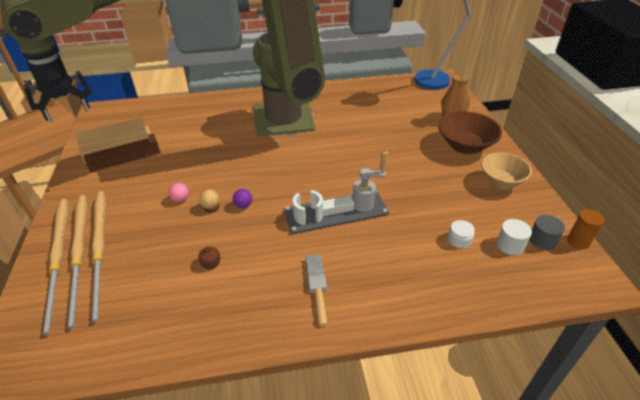

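View pics/top0.png

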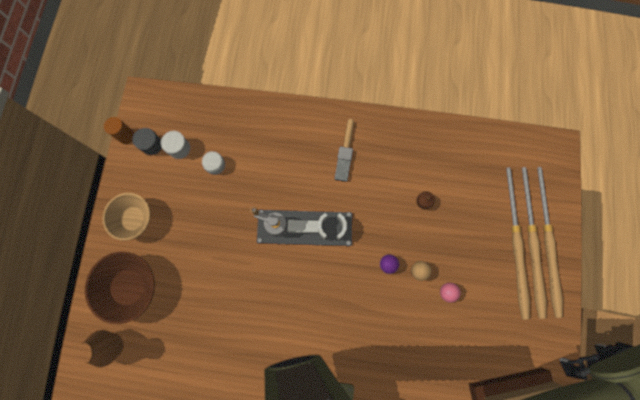

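View pics/wrist0.png

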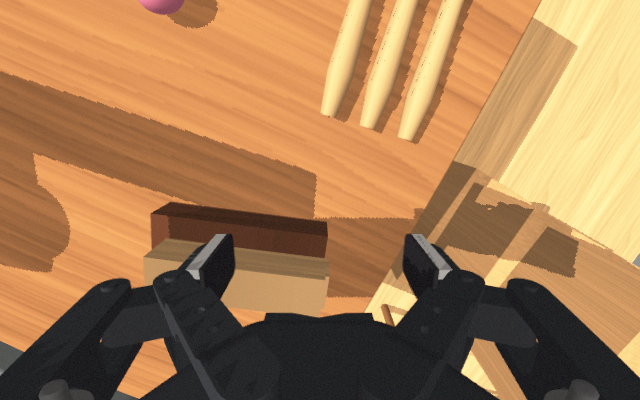

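Scene view: the tan ball is at (210,200), with look-alikes in pink at (179,192) and purple at (242,198). The dark round object at (209,257) is the pot. The fixture's cup is near (308,207) and the crank handle near (384,160). I'll check close crops of these and measure them.

```bash
cat > h.py <<'E'
import numpy as np, cv2
from cell import manip, imaging
from scipy.spatial.transform import Rotation as R
def wpose(st=None):
    st=st or manip.state(); q=st['eef_rot']
    T=np.eye(4); T[:3,:3]=R.from_quat([q[1],q[2],q[3],q[0]]).as_matrix(); T[:3,3]=st['position']; return T
def model(n,T=None):
    m=imaging.camera_model(n)
    P=m['pose'] if 'pose' in m else T@m['tool_from_camera']
    return m['K'],np.array([m['k1'],0,0,0.]),P
def ray(n,uv,T=None):
    K,d,P=model(n,T)
    p=cv2.undistortPoints(np.array([[uv]],float),K,d)[0,0]
    return P[:3,3],P[:3,:3]@np.array([p[0],p[1],1.])
def onplane(n,uv,z,T=None):
    o,d=ray(n,uv,T); return o+d*(z-o[2])/d[2]
def proj(n,X,T=None):
    K,d,P=model(n,T); Pi=np.linalg.inv(P)
    return cv2.projectPoints(np.atleast_2d(X).astype(float),cv2.Rodrigues(Pi[:3,:3])[0],Pi[:3,3],K,d)[0][:,0]
def tri(rs):
    A=np.zeros((3,3));b=np.zeros(3)
    for o,d in rs:
        d=d/np.linalg.norm(d);M=np.eye(3)-np.outer(d,d);A+=M;b+=M@o
    X=np.linalg.solve(A,b)
    return X,[np.linalg.norm((np.eye(3)-np.outer(d,d)/(d@d))@(X-o)) for o,d in rs]
def blob(im,lo,hi,box):
    x0,y0,x1,y1=box;hsv=cv2.cvtColor(im,cv2.COLOR_RGB2HSV)
    m=cv2.inRange(hsv,np.array(lo),np.array(hi));k=np.zeros_like(m);k[y0:y1,x0:x1]=m[y0:y1,x0:x1]
    cs=cv2.findContours(k,cv2.RETR_EXTERNAL,cv2.CHAIN_APPROX_NONE)[0]
    return max(cs,key=cv2.contourArea) if cs else None
E
python3 - <<'E'
import cv2
s=cv2.imread('pics/scene0.png');t=cv2.imread('pics/top0.png')
a=cv2.resize(s[140:240,150:400],None,fx=3.2,fy=3.2,interpolation=cv2.INTER_CUBIC)
b=cv2.resize(t[190:310,240:480],None,fx=3.3,fy=3.3,interpolation=cv2.INTER_CUBIC)
cv2.imwrite('pics/cs.png',a);cv2.imwrite('pics/ct.png',b)
E
```

```text
(no output)
```

View pics/cs.png

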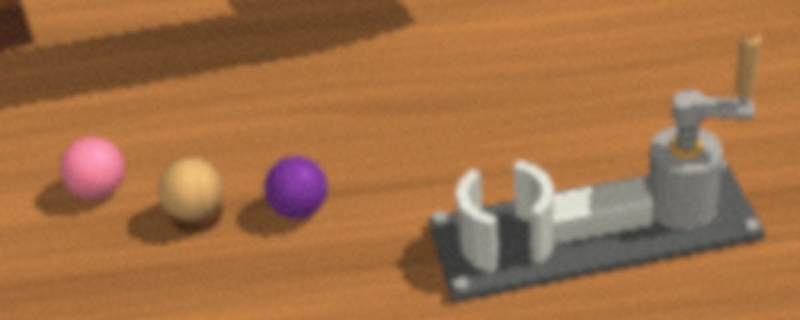

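View pics/ct.png

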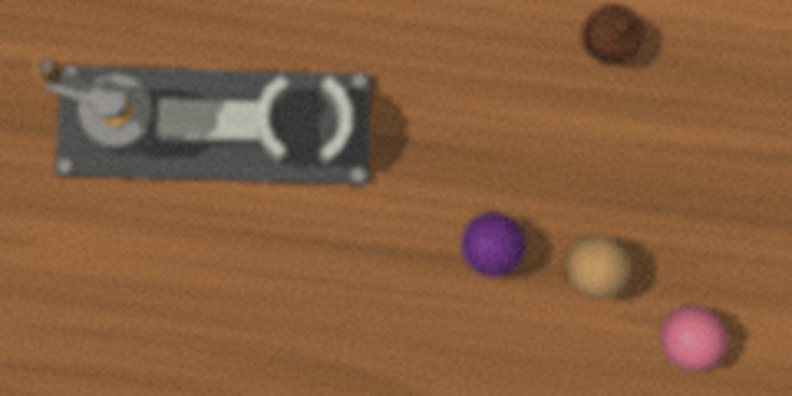

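The tan ball (scene 210,200; top 422,270) sits on a dark ring, between the purple one (scene 242,198) and the pink one (scene 179,192), so it's the real ball. Next I'll measure positions.

```bash
python3 - <<'E'
from h import *
s=cv2.imread('pics/scene0.png')[:,:,::-1].copy();t=cv2.imread('pics/top0.png')[:,:,::-1].copy()
for im,p in((s,(210,198)),(t,(422,270)),(s,(225,220)),(t,(400,240)),(t,(450,292)),(t,(330,226)),(t,(345,225)),(t,(255,211)),(s,(384,160)),(t,(260,230))):
    print(p,cv2.cvtColor(im[p[1]:p[1]+1,p[0]:p[0]+1],cv2.COLOR_RGB2HSV)[0,0],end=' ')
def circ(n,im,lo,hi,box):
    c=blob(im,lo,hi,box)
    (x,y),r=cv2.minEnclosingCircle(c); M=cv2.moments(c); e=(M['m10']/M['m00'],M['m01']/M['m00'])
    print(n,'enc',(round(x,1),round(y,1),round(r,1)),'mom',np.round(e,1),cv2.contourArea(c)); return e
print()
a=circ('scene',s,(10,40,150),(25,150,255),(192,180,228,212))
b=circ('top',t,(10,40,120),(25,140,255),(405,255,440,285))
print('ball tri',tri([ray('scene',a),ray('top',b)]), onplane('scene',a,.033),onplane('top',b,.033))
for nm,lo,hi,bs,bt in (('purple',(125,80,30),(150,255,255),(225,180,260,215),(375,250,405,280)),('pink',(160,60,80),(179,255,255),(160,175,195,210),(435,275,470,310))):
    a=circ('s',s,lo,hi,bs);b=circ('t',t,lo,hi,bt);print(nm,tri([ray('scene',a),ray('top',b)]))
# cup + plate
c=blob(t,(90,0,30),(130,140,110),(245,200,365,255)); 
# plate mask grey/dark
hsv=cv2.cvtColor(t,cv2.COLOR_RGB2HSV);m=((hsv[...,1]<90)*255).astype('uint8');k=np.zeros_like(m);k[200:255,245:365]=m[200:255,245:365]
cv2.imwrite('pics/mask.png',cv2.resize(k[200:255,245:365],None,fx=6,fy=6,interpolation=0))
E
```

```text
(210, 198) [ 18 130 227] (422, 270) [ 17 123 188] (225, 220) [ 14 159 170] (400, 240) [ 13 146 131] (450, 292) [173  96 205] (330, 226) [ 0  9 59] (345, 225) [ 25  19 176] (255, 211) [ 17 102 100] (384, 160) [ 17 131 142] (260, 230) [ 8 12 82] 
scene enc (209.0, 198.5, 10.3) mom [209.2 197. ] 243.0
top enc (419.1, 270.3, 10.5) mom [419.8 270.4] 265.0
ball tri (array([ 0.4377037 , -0.25135294,  0.03827294]), [np.float64(0.002127428080915908), np.float64(0.0021274280809159118)]) [ 0.4309696  -0.25453475  0.033     ] [ 0.43810053 -0.2504043   0.033     ]
s enc (241.9, 198.1, 9.1) mom [242.  198.2] 228.5
t enc (389.2, 263.5, 9.0) mom [389.1 263.6] 223.0
purple (array([ 0.44678591, -0.1630183 ,  0.02785118]), [np.float64(0.0007660984124485912), np.float64(0.0007660984124485344)])
s enc (178.6, 192.2, 9.5) mom [178.5 192.2] 251.5
t enc (449.8, 291.8, 9.7) mom [449.9 291.9] 262.5
pink (array([ 0.38855532, -0.34264988,  0.02821532]), [np.float64(0.0005617913228741712), np.float64(0.0005617913228740191)])
```

View pics/mask.png

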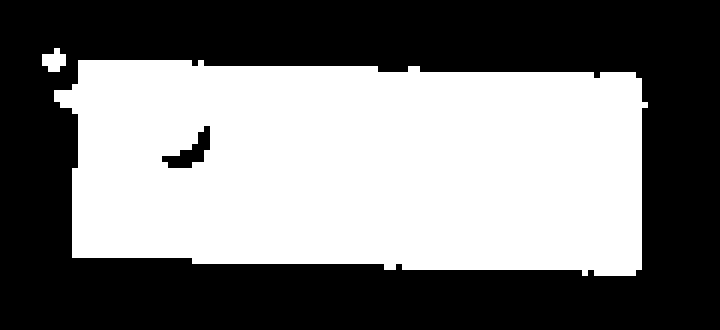

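```bash
python3 - <<'E'
from h import *
s=cv2.imread('pics/scene0.png')[:,:,::-1].copy();t=cv2.imread('pics/top0.png')[:,:,::-1].copy()
hsv=cv2.cvtColor(t,cv2.COLOR_RGB2HSV);m=((hsv[...,1]<90)*255).astype('uint8');k=np.zeros_like(m);k[208:250,257:352]=m[208:250,257:352]
k=cv2.morphologyEx(k,cv2.MORPH_OPEN,np.ones((9,9)))
c=max(cv2.findContours(k,0,cv2.CHAIN_APPROX_NONE)[0],key=cv2.contourArea)
r=cv2.minAreaRect(c);b=cv2.boxPoints(r);print(np.round(b,1))
P=np.array([onplane('top',p,.012) for p in b]);print(P.round(4));print(np.linalg.norm(np.diff(P,axis=0),axis=1));cen=P.mean(0)
i=0
e=[P[1]-P[0],P[2]-P[1]];L=max(e,key=np.linalg.norm);L=L/np.linalg.norm(L);L=L if L[1]>0 else -L
print('centre',cen,'y axis',L,'yaw of y',np.degrees(np.arctan2(L[1],L[0])))
# cup rim light pixels
w=((hsv[...,2]>140)&(hsv[...,1]<60)).astype('uint8')*255
k=np.zeros_like(w);k[205:245,317:352]=w[205:245,317:352]
pts=cv2.findNonZero(k);(x,y),rr=cv2.minEnclosingCircle(pts);print('rim',x,y,rr,onplane('top',(x,y),.07))
def circ(n,im,lo,hi,box):
    c=blob(im,lo,hi,box);(x,y),r=cv2.minEnclosingCircle(c);print(n,(x,y,r));return (x,y)
a=circ('scene',s,(15,60,150),(25,142,255),(192,185,228,212));b=circ('top',t,(15,60,150),(25,135,255),(405,255,440,285))
print(tri([ray('scene',a),ray('top',b)]),onplane('scene',a,.033),onplane('top',b,.033))
E
```

```text
[[256.6 242.4]
 [257.5 209.5]
 [351.9 212.2]
 [351.  245.1]]
[[ 0.4597  0.2267  0.012 ]
 [ 0.5572  0.2397  0.012 ]
 [ 0.5851 -0.0403  0.012 ]
 [ 0.4875 -0.0486  0.012 ]]
[0.09834255 0.28135059 0.09802255]
centre [0.52235939 0.09438505 0.012     ] y axis [-0.09941383  0.99504618 -0.        ] yaw of y 95.70541718900671
rim 334.9838562011719 228.5 19.48522186279297 [0.52171103 0.00460204 0.07      ]
scene (209.17759704589844, 198.30328369140625, 9.565690040588379)
top (419.6679382324219, 270.7824401855469, 7.225290775299072)
(array([ 0.43707483, -0.25239059,  0.03293109]), [np.float64(0.00224515432839674), np.float64(0.0022451543283968007)]) [ 0.43649759 -0.25466116  0.033     ] [ 0.43710917 -0.25006991  0.033     ]
```

```bash
cat >> h.py <<'E'
def go(tgt,yaw=None,T=None):
    T=wpose() if T is None else T
    sh=T[:3,:3].T@(np.array(tgt)-T[:3,3])/.25
    print('shift',sh.round(3))
    if yaw is not None:
        y=np.radians(yaw);X=np.array([np.cos(y),np.sin(y),0]);Z=np.array([0,0,-1.]);G=np.c_[X,np.cross(Z,X),Z]
        print('turn',(R.from_matrix(T[:3,:3].T@G).as_rotvec()/.5).round(3))
E
python3 -c "
from h import *
go([0.4365,-0.2535,0.20],95.7)"
```

```text
shift [ 1.16  -0.945  0.123]
turn [-3.000e-03 -2.000e-03 -2.475e+00]
```

```bash
python3 -m inch '[[1,[0.16,-0.16,0],[0,0,-0.25]],[1,[0.32,-0.32,0],[0,0,-0.5]],[1,[0.48,-0.48,0],[0,0,-0.75]],[1,[0.62,-0.62,0],[0,0,-1]],[1,[0.7,-0.7,0.05],[0,0,-1]]]' 30; python3 -c "
from h import *
go([0.4365,-0.2535,0.20],95.7)"
```

```text
time_s: 0.65
position: [0.359, -0.3566, 0.2203]
eef_rot: [0.002, 0.893, 0.45, 0.001]
contact_force: [0.3, 0.3, 0.4]
opening: 0.996
shift [0.516 0.004 0.081]
turn [ 0.006  0.004 -1.472]
```

```bash
python3 -m inch '[[1,[0.15,0,0.02],[0,0,-0.25]],[1,[0.3,0,0.04],[0,0,-0.5]],[1,[0.42,0,0.06],[0,0,-0.75]],[1,[0.52,0,0.08],[0,0,-1]],[1,[0.52,0,0.08],[0,0,-1]]]'; python3 -c "
from h import *
go([0.4365,-0.2535,0.20],95.7)"
```

```text
time_s: 1.15
position: [0.4361, -0.251, 0.1977]
eef_rot: [-0.001, 0.753, 0.658, 0.0]
contact_force: [0.2, -0.1, 0.2]
opening: 0.997
shift [-0.01   0.003 -0.009]
turn [-0.003 -0.003 -0.466]
```

```bash
python3 -m inch '[[1,[-0.01,0.003,0],[0,0,-0.25]],[1,[-0.01,0.003,0],[0,0,-0.467]],[1,[-0.01,0.003,0],[0,0,-0.467]],[1,[-0.01,0.003,0],[0,0,-0.467]]]'; python3 - <<'E'
from h import *
T=wpose();im=imaging.camera('wrist');cv2.imwrite('pics/w1.png',im[:,:,::-1]);np.save('w1.npy',T)
print(T.round(3)); print(proj('wrist',[.4365,-.2535,.033],T))
E
```

```text
time_s: 1.55
position: [0.4355, -0.2565, 0.1988]
eef_rot: [-0.0, 0.674, 0.739, -0.0]
contact_force: [-0.0, -0.6, -0.6]
opening: 0.998
[[-0.091  0.996 -0.     0.436]
 [ 0.996  0.091 -0.    -0.256]
 [-0.    -0.    -1.     0.199]
 [ 0.     0.     0.     1.   ]]
[[318.95443204 174.47551199]]
```

View pics/w1.png

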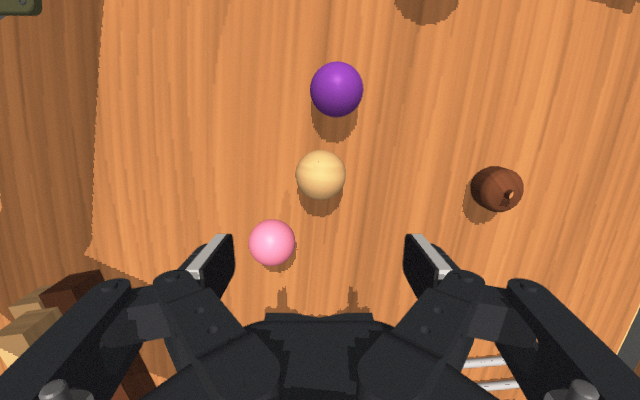

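The wrist view has the tan ball at (321,175), centred between the jaws. Purple at (336,89) and pink at (272,243) are both clear of the fingers' path.

```bash
python3 - <<'E'
from h import *
T=np.load('w1.npy');im=cv2.imread('pics/w1.png')[:,:,::-1].copy()
hsv=cv2.cvtColor(im,cv2.COLOR_RGB2HSV);print(hsv[175,321],hsv[205,280],hsv[150,320])
c=blob(im,(15,50,150),(25,130,255),(290,145,352,205));(x,y),r=cv2.minEnclosingCircle(c);print(x,y,r)
X=onplane('wrist',(x,y),.033,T);print(X);
s=(209.2,198.3);print(tri([ray('wrist',(x,y),T),ray('scene',s)]))
go([X[0],X[1],.010],95.7)
E
```

```text
[ 23 101 252] [ 14 152 230] [ 15 130 206]
320.2550964355469 174.0 24.765199661254883
[ 0.43788207 -0.2528348   0.033     ]
(array([ 0.43785737, -0.25351942,  0.03400995]), [np.float64(0.0008684318410339805), np.float64(0.0008684318410339089)])
shift [0.013 0.011 0.755]
turn [-0.     0.    -0.015]
```

```bash
python3 -m inch '[[1,[0.012,0.01,0.18],[0,0,0]],[1,[0.012,0.01,0.36],[0,0,0]],[1,[0.012,0.01,0.53],[0,0,0]],[1,[0.012,0.01,0.65],[0,0,0]],[1,[0.012,0.01,0.72],[0,0,0]],[1,[0.012,0.01,0.75],[0,0,0]],[1,[0.012,0.01,0.75],[0,0,0]],[1,[0.012,0.01,0.75],[0,0,0]]]' 25; python3 - <<'E'
from h import *
T=wpose();im=imaging.camera('wrist');cv2.imwrite('pics/w2.png',im[:,:,::-1])
E
```

```text
time_s: 2.4
position: [0.4389, -0.2535, 0.0125]
eef_rot: [0.001, 0.673, 0.74, 0.0]
contact_force: [-0.3, -0.3, 0.6]
opening: 1.003
```

View pics/w2.png

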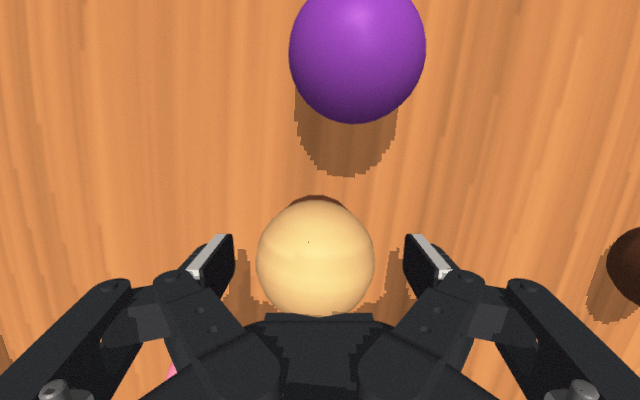

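The ball is between the pads, at about (316,258). I'm closing on it.

```bash
python3 -m inch '[[0.5,[0,0,0],[0,0,0]],[0.5,[0,0,0],[0,0,0]],[0.4,[0,0,0],[0,0,0]],[0.4,[0,0,0],[0,0,0]],[0.4,[0,0,0],[0,0,0]],[0.4,[0,0,0],[0,0,0]],[0.4,[0,0,0],[0,0,0]]]' 25; python3 - <<'E'
from h import *
T=wpose();im=imaging.camera('wrist');cv2.imwrite('pics/w3.png',im[:,:,::-1]);print(proj('wrist',[.4379,-.253,.033],T))
E
```

```text
time_s: 3.15
position: [0.4377, -0.2533, 0.0126]
eef_rot: [-0.0, 0.672, 0.74, -0.001]
contact_force: [-5.3, 0.6, 6.7]
opening: 0.642
[[317.26149895 257.98885009]]
```

View pics/w3.png

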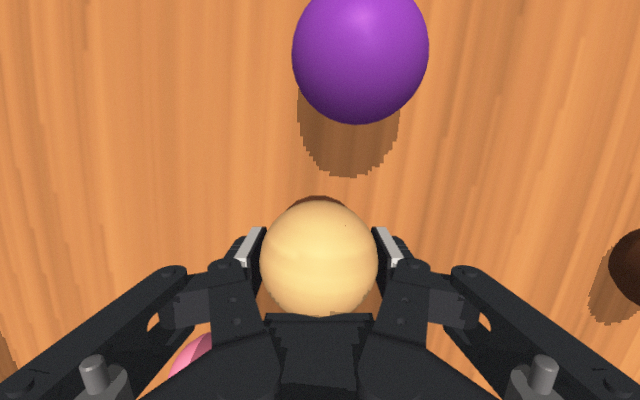

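```bash
python3 -m inch '[[0.4,[0,0,-0.04],[0,0,0]],[0.4,[0,0,-0.1],[0,0,0]],[0.4,[0,0,-0.2],[0,0,0]],[0.4,[0,0,-0.35],[0,0,0]],[0.4,[0,0,-0.5],[0,0,0]],[0.4,[0,0,-0.65],[0,0,0]],[0.4,[0,0,-0.72],[0,0,0]],[0.4,[0,0,-0.72],[0,0,0]]]'; python3 - <<'E'
from h import *
T=wpose();im=imaging.camera('wrist');cv2.imwrite('pics/w4.png',im[:,:,::-1])
go([0.535,-0.05,.195],95.7)
E
```

```text
time_s: 4.0
position: [0.4401, -0.254, 0.1967]
eef_rot: [0.005, 0.672, 0.74, 0.001]
contact_force: [0.4, -0.4, -0.5]
opening: 0.638
shift [ 0.773  0.46  -0.005]
turn [ 0.007  0.006 -0.008]
```

View pics/w4.png

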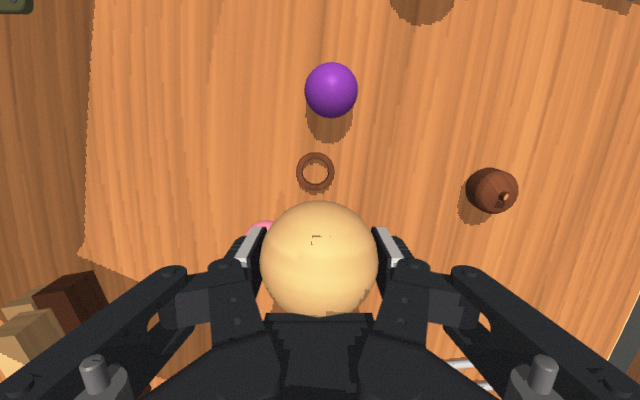

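The ball is held at (319,260) and the ring stand stayed behind at (316,171). Now I'll carry it to a spot short of the cup and look.

```bash
python3 -m inch '[[0.4,[0.08,0.05,0],[0,0,0]],[0.4,[0.2,0.12,0],[0,0,0]],[0.4,[0.35,0.21,0],[0,0,0]],[0.4,[0.5,0.3,0],[0,0,0]],[0.4,[0.62,0.38,0],[0,0,0]],[0.4,[0.72,0.43,0],[0,0,0]],[0.4,[0.77,0.46,0],[0,0,0]],[0.4,[0.77,0.46,0],[0,0,0]],[0.4,[0.77,0.46,0],[0,0,0]]]'; python3 - <<'E'
from h import *
T=wpose();im=imaging.camera('wrist');cv2.imwrite('pics/w5.png',im[:,:,::-1]);np.save('w5.npy',T);print(T.round(4))
E
```

```text
time_s: 4.95
position: [0.5335, -0.0506, 0.1903]
eef_rot: [-0.001, 0.672, 0.74, -0.001]
contact_force: [0.6, 0.2, -0.4]
opening: 0.64
[[-9.550e-02  9.954e-01 -1.900e-03  5.335e-01]
 [ 9.954e-01  9.550e-02 -3.000e-04 -5.060e-02]
 [-1.000e-04 -2.000e-03 -1.000e+00  1.903e-01]
 [ 0.000e+00  0.000e+00  0.000e+00  1.000e+00]]
```

View pics/w5.png

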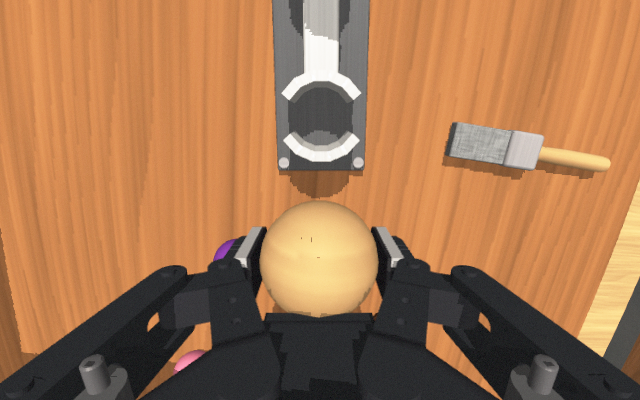

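```bash
python3 - <<'E'
from h import *
T=np.load('w5.npy');im=cv2.imread('pics/w5.png')[:,:,::-1].copy()
cv2.imwrite('pics/w5c.png',cv2.resize(im[0:180,260:380,::-1],None,fx=4.4,fy=3.3,interpolation=cv2.INTER_CUBIC))
hsv=cv2.cvtColor(im,cv2.COLOR_RGB2HSV)
m=((hsv[...,2]>215)&(hsv[...,1]<40)).astype('uint8');k=np.zeros_like(m);k[78:162,275:368]=m[78:162,275:368]
n,l,st,ce=cv2.connectedComponentsWithStats(k);print(st,ce)
p=cv2.findNonZero(k)[:,0]
W=np.array([onplane('wrist',q,.07,T)[:2] for q in p])
# coarse centre then outer/inner radii by angle
from scipy.optimize import least_squares
c0=W.mean(0)
for it in range(4):
    ang=np.arctan2(*(W-c0).T[::-1]);rad=np.linalg.norm(W-c0,axis=1);outs=[];ins=[]
    for b in np.arange(-np.pi,np.pi,.1):
        s=(ang>=b)&(ang<b+.1)
        if s.sum()>5: outs.append(W[s][rad[s].argmax()]);ins.append(W[s][rad[s].argmin()])
    outs=np.array(outs);ins=np.array(ins)
    ri=least_squares(lambda v:np.linalg.norm(ins-v[:2],axis=1)-v[2],[*c0,.031],loss='soft_l1',f_scale=.001).x
    ro=least_squares(lambda v:np.linalg.norm(outs-v[:2],axis=1)-v[2],[*c0,.04],loss='soft_l1',f_scale=.001).x
    c0=ro[:2]
print('inner',ri,'outer',ro)
# base plate edge direction at z=.012 : dark/grey vs bench
g=(hsv[...,1]<90)
L=[];Rr=[]
for y in range(10,165,5):
    xs=np.where(g[y,255:385])[0]+255; L.append(onplane('wrist',(xs[0]-.5,y),.012,T)[:2]);Rr.append(onplane('wrist',(xs[-1]+.5,y),.012,T)[:2])
for E in(L,Rr):
    v=cv2.fitLine(np.array(E,np.float32),cv2.DIST_HUBER,0,.01,.01).ravel();print('edge yaw',np.degrees(np.arctan2(v[1],v[0])),v)
E
```

```text
[[     0      0    640    400 254524]
 [   282     78     79     22    649]
 [   284    134     75     27    821]
 [   357    159      1      1      1]
 [   359    159      1      1      1]
 [   280    161      1      1      1]
 [   283    161      1      1      1]
 [   285    160      2      1      2]] [[319.49161179 199.9539454 ]
 [320.95223421  85.53004622]
 [321.03410475 149.15103532]
 [357.         159.        ]
 [359.         159.        ]
 [280.         161.        ]
 [283.         161.        ]
 [285.5        160.        ]]
inner [0.52991756 0.0145235  0.03119201] outer [0.5302553  0.01328087 0.03919055]
edge yaw -84.46748 [ 0.09641057 -0.99534166  0.4779756   0.03892991]
edge yaw -84.27292 [ 0.09978998 -0.9950085   0.5758405   0.0507184 ]
```

View pics/w5c.png

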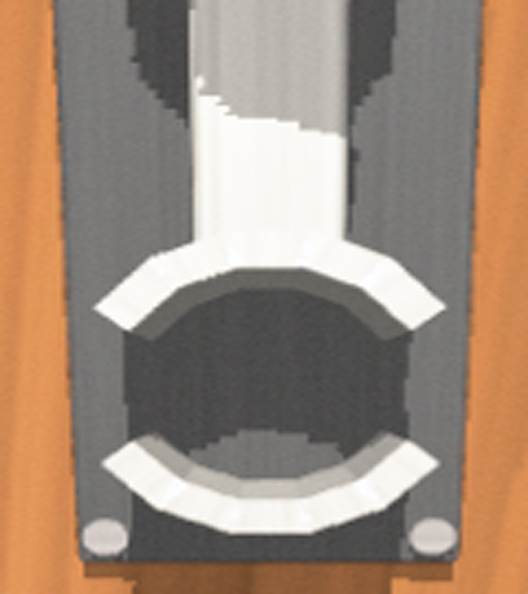

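```bash
python3 - <<'E'
from h import *
im=cv2.imread('pics/w5.png')[:,:,::-1].copy();I=np.eye(4)
c=blob(im,(12,30,150),(25,140,255),(262,195,377,316))
p=c[:,0].astype(float); up=p[(p[:,1]<245)]
from scipy.optimize import least_squares
v=least_squares(lambda v:np.linalg.norm(up-v[:2],axis=1)-v[2],[319,258,58],loss='soft_l1').x;print(v)
for z in(-.0175,-.0204,-.023): print(z,proj('wrist',[0,0,z],I), onplane('wrist',v[:2],z,I))
T=wpose();go([.530,.0142,.125],95.6)
E
```

```text
[318.53646961 258.26913006  57.65737159]
-0.0175 [[316.83655255 255.52427832]] [-0.001474    0.00082312 -0.0175    ]
-0.0204 [[316.80194445 258.41666882]] [ 7.80688307e-05  8.22209565e-04 -2.04000000e-02]
-0.023 [[316.76969273 261.1128316 ]] [ 0.00146957  0.00082139 -0.023     ]
shift [0.261 0.011 0.262]
turn [-0.003  0.    -0.006]
```

```bash
python3 -m inch '[[0.4,[0.08,0.003,0.04],[0,0,0]],[0.4,[0.16,0.006,0.1],[0,0,0]],[0.4,[0.23,0.008,0.18],[0,0,0]],[0.4,[0.26,0.008,0.23],[0,0,0]],[0.4,[0.261,0.008,0.26],[0,0,0]],[0.4,[0.261,0.008,0.26],[0,0,0]],[0.4,[0.261,0.008,0.26],[0,0,0]]]'; python3 - <<'E'
from h import *
T=wpose();im=imaging.camera('wrist');cv2.imwrite('pics/w6.png',im[:,:,::-1]);np.save('w6.npy',T);print(T.round(4));im=imaging.camera('scene');cv2.imwrite('pics/s6.png',cv2.resize(im[120:260,250:450,::-1],None,fx=4,fy=4))
go([.5294,.0142,.0196],95.6,T)
E
```

```text
time_s: 5.7
position: [0.5304, 0.0141, 0.1269]
eef_rot: [0.0, 0.673, 0.74, 0.0]
contact_force: [-0.5, -0.5, 0.2]
opening: 0.642
[[-9.430e-02  9.955e-01  9.000e-04  5.304e-01]
 [ 9.955e-01  9.430e-02 -3.000e-04  1.410e-02]
 [-4.000e-04  8.000e-04 -1.000e+00  1.269e-01]
 [ 0.000e+00  0.000e+00  0.000e+00  1.000e+00]]
shift [ 0.001 -0.004  0.429]
turn [ 0.002  0.001 -0.007]
```

View pics/w6.png

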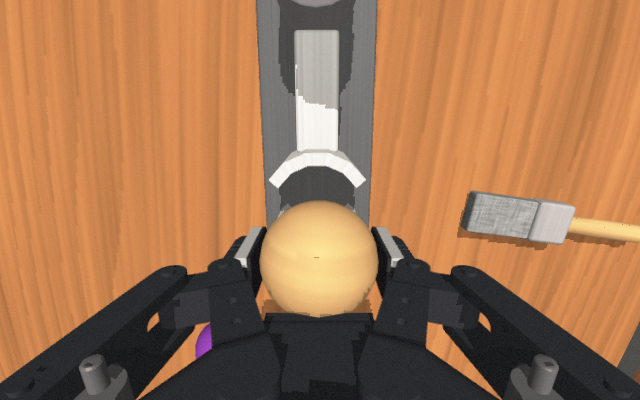

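View pics/s6.png

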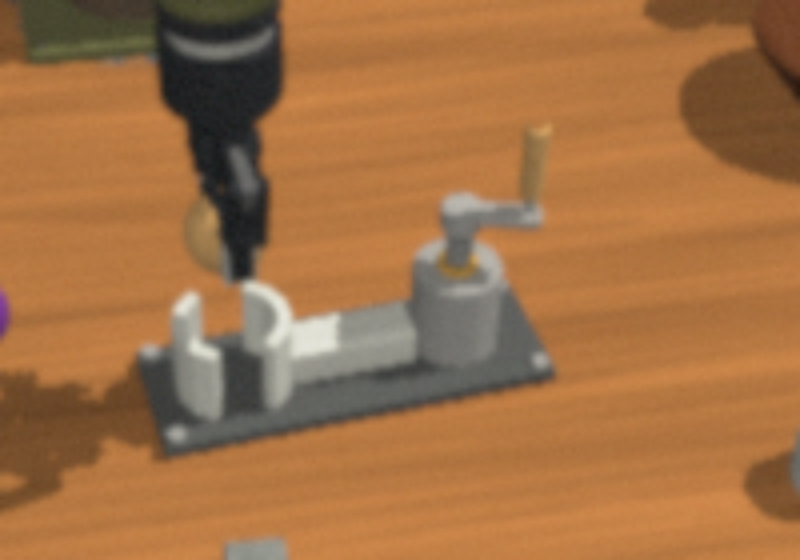

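The ball is above the cup, with the rim arc centred at about (318,165) and the ball at (319,258). I'll lower it in stages.

```bash
python3 -m inch '[[0.4,[0,-0.003,0.06],[0,0,0]],[0.4,[0,-0.003,0.13],[0,0,0]],[0.4,[0,-0.003,0.2],[0,0,0]],[0.4,[0,-0.003,0.24],[0,0,0]],[0.4,[0,-0.003,0.28],[0,0,0]],[0.4,[0,-0.003,0.3],[0,0,0]],[0.4,[0,-0.003,0.3],[0,0,0]]]'; python3 - <<'E'
from h import *
T=wpose();im=imaging.camera('wrist');cv2.imwrite('pics/w7.png',im[:,:,::-1])
go([.5294,.0142,.0196],95.6,T)
E
```

```text
time_s: 6.5
position: [0.5289, 0.0149, 0.0506]
eef_rot: [-0.0, 0.673, 0.74, -0.0]
contact_force: [0.1, 0.0, -1.0]
opening: 0.64
shift [-0.003  0.002  0.124]
turn [-0.002 -0.    -0.005]
```

View pics/w7.png

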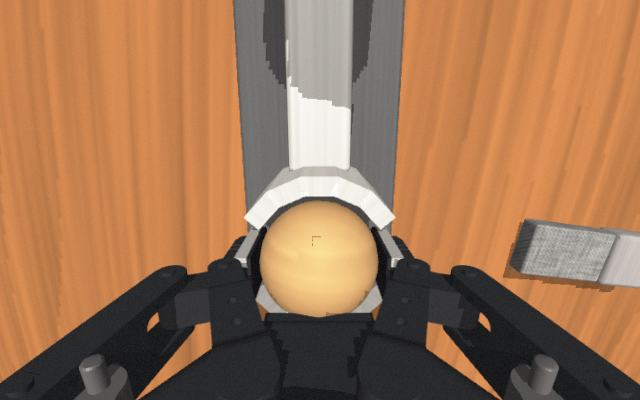

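The ball is inside the rim, centred, with no contact force.

```bash
python3 -m inch '[[0.4,[0,0,0.03],[0,0,0]],[0.4,[0,0,0.06],[0,0,0]],[0.4,[0,0,0.08],[0,0,0]],[0.4,[0,0,0.1],[0,0,0]],[0.4,[0,0,0.11],[0,0,0]],[0.4,[0,0,0.117],[0,0,0]],[0.4,[0,0,0.117],[0,0,0]]]'
```

```text
time_s: 7.25
position: [0.5291, 0.0149, 0.0218]
eef_rot: [-0.0, 0.673, 0.74, -0.0]
contact_force: [0.2, 0.3, 0.0]
opening: 0.635
```

```bash
python3 -m inch '[[0.4,[0,0,0.004],[0,0,0]],[0.4,[0,0,0.004],[0,0,0]]]';python3 -m inch '[[0.4,[0,0,0.004],[0,0,0]],[0.4,[0,0,0.004],[0,0,0]]]'
```

```text
time_s: 7.45
position: [0.5293, 0.0149, 0.0212]
eef_rot: [0.0, 0.673, 0.74, 0.0]
contact_force: [0.5, 0.1, 0.2]
opening: 0.64
time_s: 7.65
position: [0.5292, 0.0149, 0.0201]
eef_rot: [0.0, 0.673, 0.74, 0.0]
contact_force: [-0.3, 0.7, -1.2]
opening: 0.642
```

```bash
python3 -m inch '[[0.4,[0,0,0.004],[0,0,0]],[0.4,[0,0,0.004],[0,0,0]]]';python3 -m inch '[[0.4,[0,0,0.004],[0,0,0]],[0.4,[0,0,0.004],[0,0,0]]]'
```

```text
time_s: 7.85
position: [0.5294, 0.0149, 0.0196]
eef_rot: [0.0, 0.673, 0.74, -0.0]
contact_force: [-2.1, -0.4, 2.9]
opening: 0.64
time_s: 8.05
position: [0.5295, 0.0148, 0.0194]
eef_rot: [-0.0, 0.673, 0.74, -0.0]
contact_force: [-5.7, -0.6, 10.4]
opening: 0.636
```

The ball touched down with about 10 N. I'll ease up slightly and release.

```bash
python3 -m inch '[[0.4,[0,0,-0.003],[0,0,0]],[0.66,[0,0,-0.003],[0,0,0]],[0.7,[0,0,-0.003],[0,0,0]],[0.8,[0,0,-0.003],[0,0,0]],[0.9,[0,0,-0.003],[0,0,0]],[0.9,[0,0,-0.003],[0,0,0]],[0.9,[0,0,-0.003],[0,0,0]],[0.9,[0,0,-0.003],[0,0,0]]]';python3 - <<'E'
from h import *
T=wpose();im=imaging.camera('wrist');cv2.imwrite('pics/w8.png',im[:,:,::-1])
E
```

```text
time_s: 8.85
position: [0.5292, 0.0149, 0.0188]
eef_rot: [-0.0, 0.673, 0.74, -0.0]
contact_force: [0.0, 0.6, 0.5]
opening: 0.899
```

View pics/w8.png

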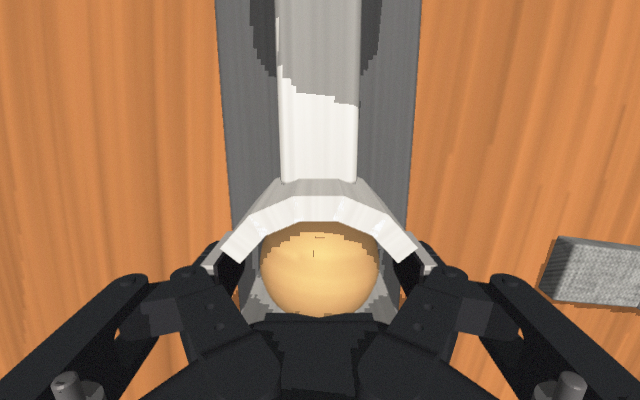

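```bash
python3 -m inch '[[0.9,[0,0,-0.08],[0,0,0]],[0.9,[0,0,-0.2],[0,0,0]],[0.9,[0,0,-0.4],[0,0,0]],[0.9,[0,0,-0.6],[0,0,0]],[0.9,[0,0,-0.8],[0,0,0]],[0.9,[0,0,-0.93],[0,0,0]],[0.9,[0.12,0,-0.96],[0,0,0]],[0.9,[0.2,0,-0.96],[0,0,0]],[0.9,[0.24,0,-0.96],[0,0,0]],[0.9,[0.24,0,-0.96],[0,0,0]],[0.9,[0.24,0,-0.96],[0,0,0]]]';python3 - <<'E'
from h import *
T=wpose();im=imaging.camera('wrist');cv2.imwrite('pics/w9.png',im[:,:,::-1]);np.save('w9.npy',T);print(T.round(4)); print(proj('wrist',[[.530,.0142,.04],[.5144,.1734,.08]],T))
im=imaging.camera('scene');cv2.imwrite('pics/s9.png',im[:,:,::-1]);cv2.imwrite('pics/s9c.png',cv2.resize(im[120:260,250:450,::-1],None,fx=4,fy=4))
E
```

```text
time_s: 10.0
position: [0.5233, 0.0744, 0.2581]
eef_rot: [-0.0, 0.672, 0.74, -0.001]
contact_force: [0.0, -0.1, -0.6]
opening: 0.903
[[-9.560e-02  9.954e-01 -1.200e-03  5.233e-01]
 [ 9.954e-01  9.560e-02 -5.000e-04  7.440e-02]
 [-4.000e-04 -1.200e-03 -1.000e+00  2.581e-01]
 [ 0.000e+00  0.000e+00  0.000e+00  1.000e+00]]
[[318.80284585 213.11274964]
 [318.60780023  83.45263998]]
```

View pics/w9.png

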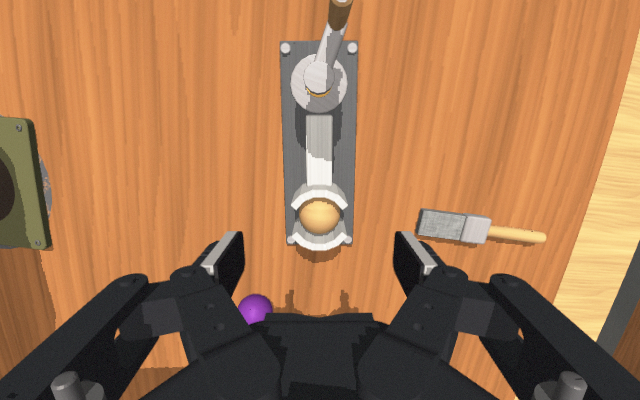

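View pics/s9c.png

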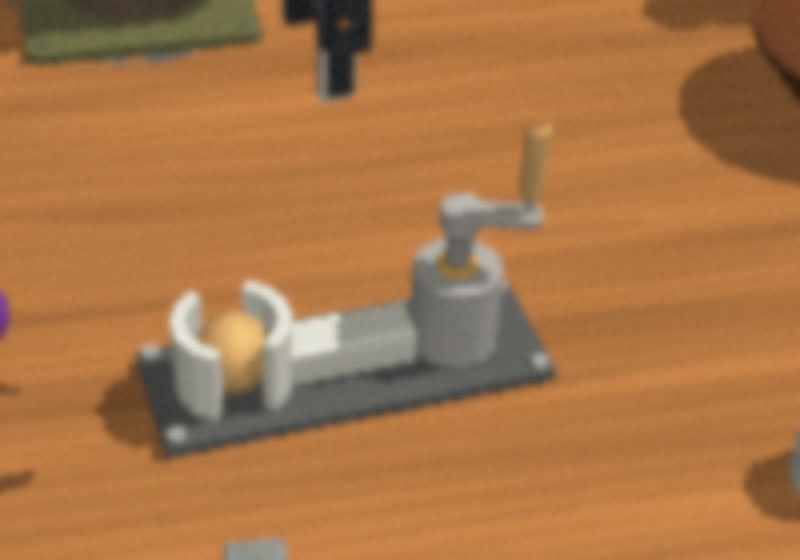

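The ball sits in the cup (wrist 320,213; scene crop 235,348), and the boss is at (319,83) as predicted. I'll move forward to see the handle.

```bash
python3 -m inch '[[0.9,[0.12,0,0],[0,0,0]],[0.9,[0.2,0,0],[0,0,0]],[0.9,[0.24,0,0],[0,0,0]],[0.9,[0.24,0,0],[0,0,0]],[0.9,[0.24,0,0],[0,0,0]]]';python3 - <<'E'
from h import *
T=wpose();im=imaging.camera('wrist');cv2.imwrite('pics/w10.png',im[:,:,::-1]);np.save('w10.npy',T);print(T.round(4)); print(proj('wrist',[[.530,.0142,.04],[.5144,.1734,.08]],T))
E
```

```text
time_s: 10.6
position: [0.5179, 0.1337, 0.2586]
eef_rot: [0.0, 0.673, 0.74, -0.0]
contact_force: [-0.2, -0.1, 0.4]
opening: 0.899
[[-9.510e-02  9.955e-01 -3.000e-04  5.179e-01]
 [ 9.955e-01  9.510e-02 -6.000e-04  1.337e-01]
 [-6.000e-04 -3.000e-04 -1.000e+00  2.586e-01]
 [ 0.000e+00  0.000e+00  0.000e+00  1.000e+00]]
[[318.45156318 253.2058148 ]
 [318.13144226 139.70944115]]
```

View pics/w10.png

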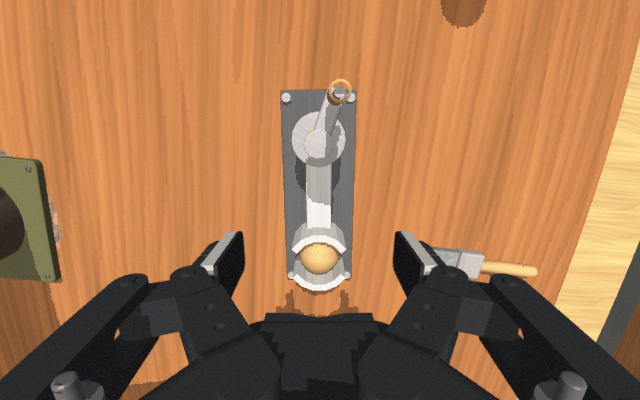

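The handle ring is at about (340,91) and the boss at (318,139). I'll fix both by rays.

```bash
python3 - <<'E'
from h import *
T=np.load('w10.npy');im=cv2.imread('pics/w10.png')[:,:,::-1].copy()
cv2.imwrite('pics/w10c.png',cv2.resize(im[70:180,270:370,::-1],None,fx=5,fy=5,interpolation=cv2.INTER_CUBIC))
s=cv2.imread('pics/s9.png')[:,:,::-1].copy()
hs=cv2.cvtColor(s,cv2.COLOR_RGB2HSV)
cv2.imwrite('pics/s9d.png',cv2.resize(s[140:190,350:400,::-1],None,fx=10,fy=10,interpolation=cv2.INTER_CUBIC))
E
```

```text
(no output)
```

View pics/w10c.png

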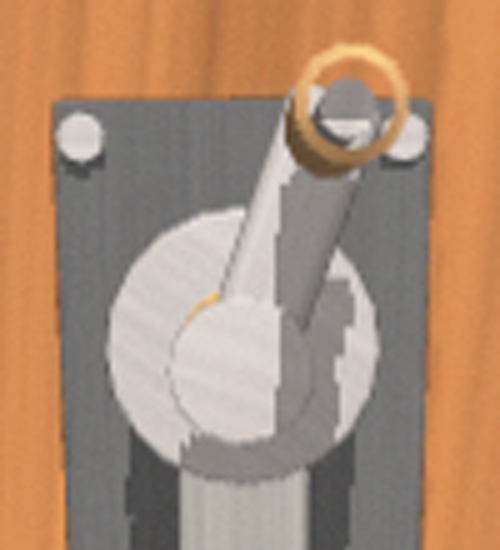

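View pics/s9d.png

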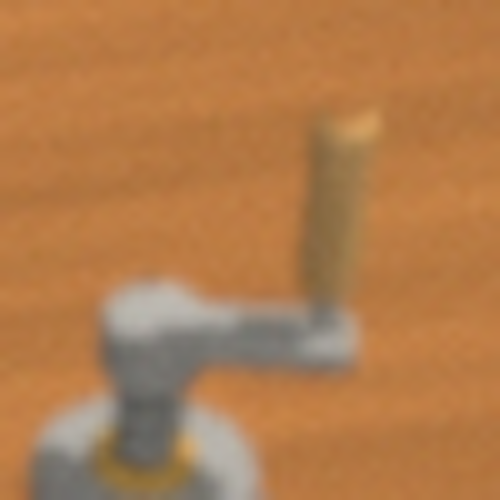

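```bash
python3 - <<'E'
from h import *
T=np.load('w10.npy')
w=ray('wrist',(340.4-.4,90.4-.4),T)
print('top tri',tri([w,ray('scene',(384.5,152.2))]))
b=onplane('wrist',(318.3,138.7),.08,T);print('boss',b)
b2=np.array([.5144,.1734])
for z in(.19,.195,.2,.205):
    h=onplane('wrist',(340,90),z,T);print(z,h,'r',np.linalg.norm(h[:2]-b[:2]),np.linalg.norm(h[:2]-b2))
E
```

```text
top tri (array([0.52539397, 0.21734882, 0.19507946]), [np.float64(0.0003279260680468888), np.float64(0.0003279260680468702)])
boss [0.51448117 0.17452854 0.08      ]
0.19 [0.52579831 0.21814101 0.19      ] r 0.04505691151867574 0.0461701149389715
0.195 [0.52548229 0.21767529 0.195     ] r 0.04452714788905654 0.0456411948956131
0.2 [0.52516626 0.21720958 0.2       ] r 0.04399820509196109 0.0451130951960632
0.205 [0.52485024 0.21674386 0.205     ] r 0.04347011309098291 0.04458584499016471
```

```bash
python3 -c "
from h import *
go([0.5254,0.2175,.235],95.6)"
```

```text
shift [0.331 0.062 0.095]
turn [-0.     0.001 -0.006]
```

```bash
python3 -m inch '[[0.6,[0.13,0.02,0],[0,0,0]],[0.6,[0.25,0.05,0],[0,0,0]],[0.6,[0.33,0.062,0.05],[0,0,0]],[0.6,[0.33,0.062,0.09],[0,0,0]],[0.6,[0.33,0.062,0.09],[0,0,0]],[0.6,[0.33,0.062,0.09],[0,0,0]]]' 30;python3 - <<'E'
from h import *
T=wpose();im=imaging.camera('wrist');cv2.imwrite('pics/w11.png',im[:,:,::-1]);np.save('w11.npy',T);print(T.round(4)); print(proj('wrist',[.5254,.2175,.197],T))
E
```

```text
time_s: 11.25
position: [0.5253, 0.2168, 0.2359]
eef_rot: [-0.0, 0.673, 0.74, -0.001]
contact_force: [-0.5, -0.8, -0.1]
opening: 0.597
[[-9.420e-02  9.956e-01 -8.000e-04  5.253e-01]
 [ 9.956e-01  9.420e-02 -7.000e-04  2.168e-01]
 [-6.000e-04 -9.000e-04 -1.000e+00  2.359e-01]
 [ 0.000e+00  0.000e+00  0.000e+00  1.000e+00]]
[[317.63040503 214.90898719]]
```

View pics/w11.png

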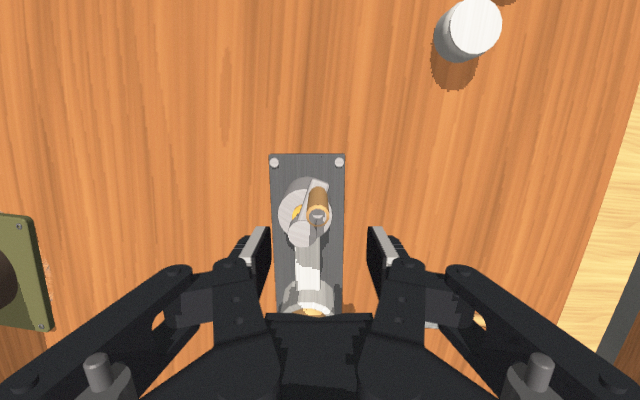

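The handle ring shows at (318,214), against a prediction of (317.6,214.9). I'll go down and grip it.

```bash
python3 -m inch '[[0.6,[0.002,0,0.1],[0,0,0]],[0.6,[0.002,0,0.2],[0,0,0]],[0.6,[0.002,0,0.28],[0,0,0]],[0.6,[0.002,0,0.325],[0,0,0]],[0.6,[0.002,0,0.325],[0,0,0]]]'; python3 -m inch '[[0.3,[0,0,0],[0,0,0]],[0.1,[0,0,0],[0,0,0]],[0.1,[0,0,0],[0,0,0]],[0.1,[0,0,0],[0,0,0]],[0.1,[0,0,0],[0,0,0]],[0.1,[0,0,0],[0,0,0]],[0.1,[0,0,0],[0,0,0]],[0.1,[0,0,0],[0,0,0]]]' 40;python3 - <<'E'
from h import *
T=wpose();im=imaging.camera('wrist');cv2.imwrite('pics/w12.png',im[:,:,::-1])
im=imaging.camera('scene');cv2.imwrite('pics/s12.png',cv2.resize(im[100:240,270:470,::-1],None,fx=4,fy=4))
E
```

```text
time_s: 11.8
position: [0.5246, 0.2176, 0.1537]
eef_rot: [-0.001, 0.673, 0.74, -0.001]
contact_force: [0.3, 0.5, 0.4]
opening: 0.597
time_s: 12.6
position: [0.5255, 0.2186, 0.1552]
eef_rot: [0.0, 0.673, 0.74, 0.0]
contact_force: [0.6, -1.0, 1.9]
opening: 0.173
```

View pics/w12.png

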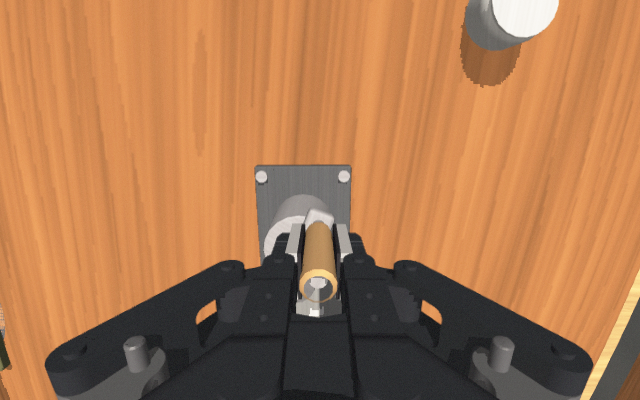

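View pics/s12.png

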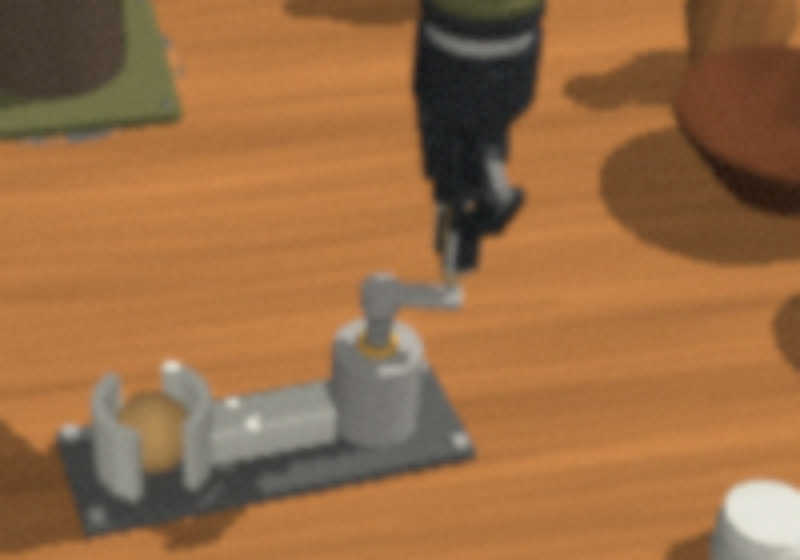

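Firm grip: opening 0.173 is about 15 mm on the sleeve. I'll work out the arc rows.

```bash
cat >> h.py <<'E'
def arc(th0,th1,n,axis=(.5145,.174),r=.045):
    T=wpose();A=np.array(axis)
    p=lambda t:A+r*np.array([np.cos(np.radians(t)),np.sin(np.radians(t))])
    for t in np.linspace(th0,th1,n+1)[1:]:
        d=np.r_[p(t)-p(th0),0];print(round(t,1),(T[:3,:3].T@d/.25).round(3)[:2])
def where(axis=(.5145,.174)):
    p=manip.state()['position'];d=p[:2]-np.array(axis);print('theta',np.degrees(np.arctan2(d[1],d[0])).round(1),'r',np.linalg.norm(d).round(4),'z',p[2].round(4))
E
python3 -c "
from h import *
where();arc(76,121,5)"
```

```text
theta 76.1 r 0.0459 z 0.1552
85.0 [ 0.007 -0.027]
94.0 [ 0.01  -0.055]
103.0 [ 0.009 -0.084]
112.0 [ 0.003 -0.111]
121.0 [-0.007 -0.138]
```

```bash
python3 -m inch '[[0.1,[0.007,-0.027,0],[0,0,0]],[0.1,[0.010,-0.055,0],[0,0,0]],[0.1,[0.009,-0.084,0],[0,0,0]],[0.1,[0.003,-0.111,0],[0,0,0]],[0.1,[-0.007,-0.138,0],[0,0,0]],[0.1,[-0.007,-0.138,0],[0,0,0]]]' 40
python3 - <<'E'
from h import *
where();print(manip.state()['contact_force'],manip.state()['opening'])
im=imaging.camera('scene');cv2.imwrite('pics/s13.png',cv2.resize(im[100:240,270:470,::-1],None,fx=4,fy=4))
arc(121,148,3)
E
```

```text
time_s: 13.3
position: [0.4898, 0.2132, 0.155]
eef_rot: [-0.001, 0.673, 0.74, -0.001]
contact_force: [1.7, 1.7, 2.7]
opening: 0.17
theta 122.2 r 0.0464 z 0.155
[1.67332105 1.71287839 2.67117463] 0.1701391559194989
130.0 [-0.014 -0.024]
139.0 [-0.032 -0.046]
148.0 [-0.053 -0.065]
```

View pics/s13.png

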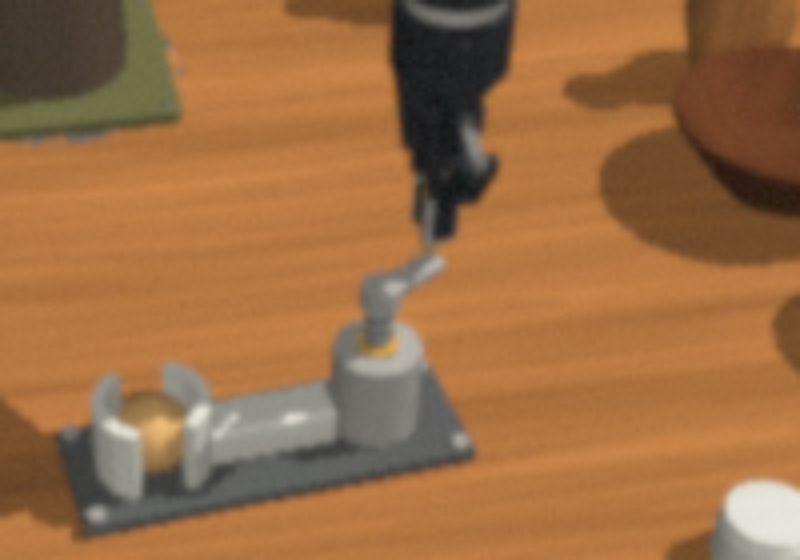

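The crank followed. The hub top is at crop y≈273 and the force is +2.7 N upward, so the bolt is still rising.

```bash
python3 -m inch '[[0.1,[-0.014,-0.024,0],[0,0,0]],[0.1,[-0.032,-0.046,0],[0,0,0]],[0.1,[-0.053,-0.065,0],[0,0,0]],[0.1,[-0.053,-0.065,0],[0,0,0]]]'
python3 - <<'E'
from h import *
where();print(manip.state()['contact_force'])
im=imaging.camera('scene');cv2.imwrite('pics/s14.png',cv2.resize(im[100:240,270:470,::-1],None,fx=4,fy=4))
arc(148,175,3)
E
```

```text
time_s: 13.75
position: [0.475, 0.1979, 0.1547]
eef_rot: [-0.001, 0.673, 0.74, -0.001]
contact_force: [-1.3, 1.7, 2.2]
opening: 0.172
theta 148.9 r 0.0462 z 0.1547
[-1.33482406  1.67680775  2.22595147]
157.0 [-0.024 -0.015]
166.0 [-0.05  -0.027]
175.0 [-0.077 -0.034]
```

View pics/s14.png

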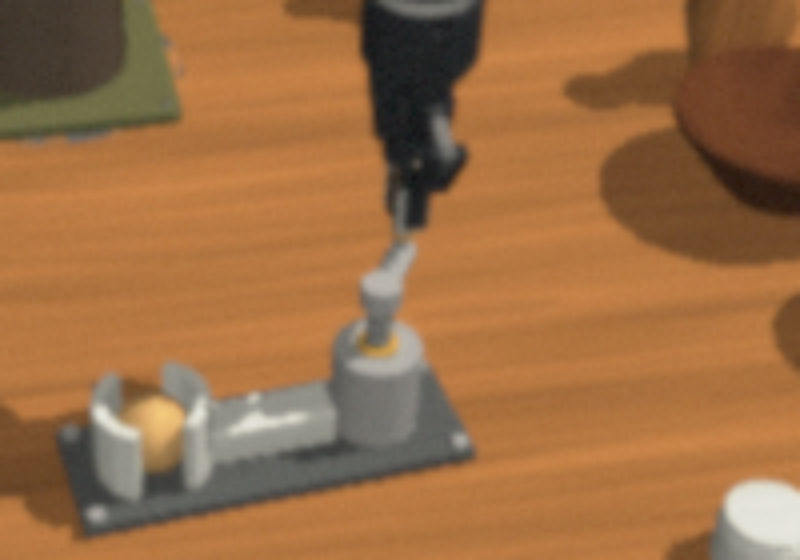

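The hub top is still near crop y≈270, so it hasn't dropped yet. Continuing.

```bash
python3 -m inch '[[0.1,[-0.024,-0.015,0],[0,0,0]],[0.1,[-0.050,-0.027,0],[0,0,0]],[0.1,[-0.077,-0.034,0],[0,0,0]],[0.1,[-0.077,-0.034,0],[0,0,0]]]'
python3 - <<'E'
from h import *
where();print(manip.state()['contact_force'])
im=imaging.camera('scene');cv2.imwrite('pics/s15.png',cv2.resize(im[100:240,270:470,::-1],None,fx=4,fy=4))
arc(175,202,3)
E
```

```text
time_s: 14.2
position: [0.4688, 0.1776, 0.1546]
eef_rot: [-0.0, 0.673, 0.74, -0.001]
contact_force: [-2.6, 0.5, 1.8]
opening: 0.174
theta 175.4 r 0.0459 z 0.1546
[-2.6278659   0.49089204  1.80612215]
184.0 [-0.028 -0.003]
193.0 [-0.056 -0.001]
202.0 [-0.084  0.004]
```

View pics/s15.png

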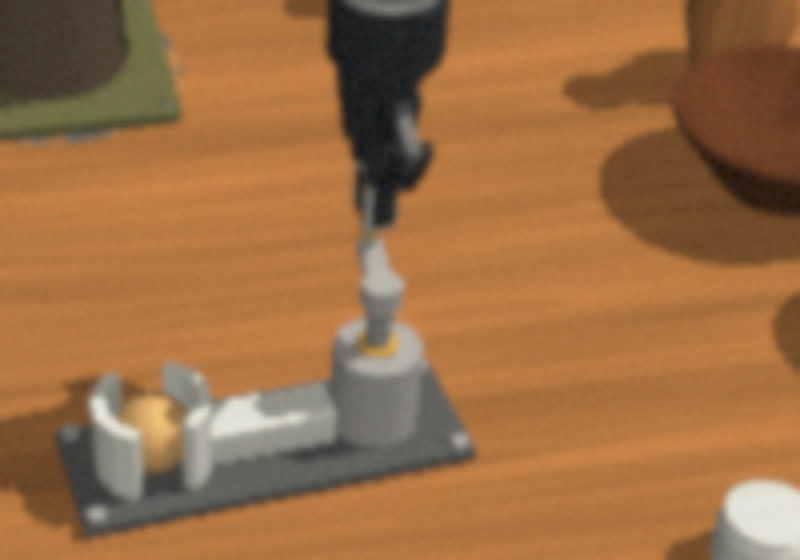

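No drop yet: the hub's lower edge is at crop y≈300 and fz is still positive. Another 27°.

```bash
python3 -m inch '[[0.1,[-0.028,-0.003,0],[0,0,0]],[0.1,[-0.056,-0.001,0],[0,0,0]],[0.1,[-0.084,0.004,0],[0,0,0]],[0.1,[-0.084,0.004,0],[0,0,0]]]'
python3 - <<'E'
from h import *
where();print(manip.state()['contact_force'])
im=imaging.camera('scene');cv2.imwrite('pics/s16.png',cv2.resize(im[100:240,270:470,::-1],None,fx=4,fy=4))
arc(202,229,3)
E
```

```text
time_s: 14.65
position: [0.4725, 0.1566, 0.1543]
eef_rot: [0.0, 0.673, 0.74, -0.001]
contact_force: [-0.5, -0.7, -3.2]
opening: 0.171
theta -157.5 r 0.0455 z 0.1543
[-0.50901415 -0.73762692 -3.15323257]
211.0 [-0.026  0.01 ]
220.0 [-0.051  0.024]
229.0 [-0.073  0.042]
```

View pics/s16.png

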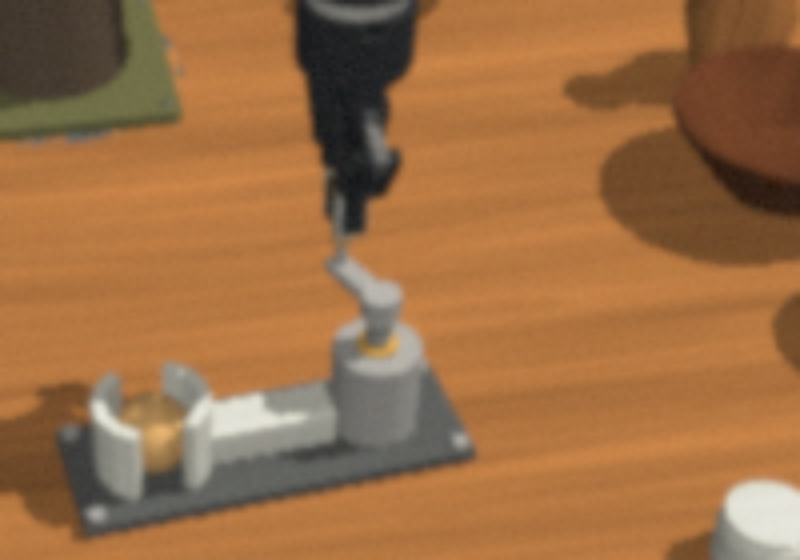

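fz flipped to −3.2 N and the hub is lower (its top went from crop y≈268 to ≈280), so the bolt dropped between θ≈175° and 202°. Now I'll turn it forward one turn from about 188°, to θ≈−172°.

```bash
python3 -c "
from h import *
arc(202,22,15)"
```

```text
190.0 [ 0.037 -0.007]
178.0 [ 0.075 -0.006]
166.0 [0.111 0.003]
154.0 [0.145 0.019]
142.0 [0.175 0.042]
130.0 [0.2  0.07]
118.0 [0.218 0.103]
106.0 [0.228 0.139]
94.0 [0.231 0.177]
82.0 [0.226 0.214]
70.0 [0.214 0.25 ]
58.0 [0.194 0.282]
46.0 [0.168 0.309]
34.0 [0.137 0.331]
22.0 [0.103 0.345]
```

```bash
python3 -m inch '[[0.1,[0.018,-0.005,0],[0,0,0]],[0.1,[0.037,-0.007,0],[0,0,0]],[0.1,[0.075,-0.006,0],[0,0,0]],[0.1,[0.111,0.003,0],[0,0,0]],[0.1,[0.145,0.019,0],[0,0,0]],[0.1,[0.175,0.042,0],[0,0,0]],[0.1,[0.200,0.070,0],[0,0,0]],[0.1,[0.218,0.103,0],[0,0,0]],[0.1,[0.228,0.139,0],[0,0,0]],[0.1,[0.228,0.139,0],[0,0,0]]]'
python3 - <<'E'
from h import *
where();print(manip.state()['contact_force'])
im=imaging.camera('scene');cv2.imwrite('pics/s17.png',cv2.resize(im[100:240,270:470,::-1],None,fx=4,fy=4))
arc(106,-62,14)
E
```

```text
time_s: 15.7
position: [0.5036, 0.2187, 0.1554]
eef_rot: [0.0, 0.673, 0.74, 0.001]
contact_force: [1.0, 0.7, -2.5]
opening: 0.17
theta 103.8 r 0.046 z 0.1554
[ 0.95747812  0.74323327 -2.46956691]
94.0 [0.003 0.038]
82.0 [-0.002  0.075]
70.0 [-0.014  0.11 ]
58.0 [-0.034  0.142]
46.0 [-0.06  0.17]
34.0 [-0.091  0.191]
22.0 [-0.126  0.205]
10.0 [-0.163  0.212]
-2.0 [-0.2    0.211]
-14.0 [-0.237  0.203]
-26.0 [-0.271  0.186]
-38.0 [-0.301  0.164]
-50.0 [-0.325  0.135]
-62.0 [-0.343  0.102]
```

View pics/s17.png

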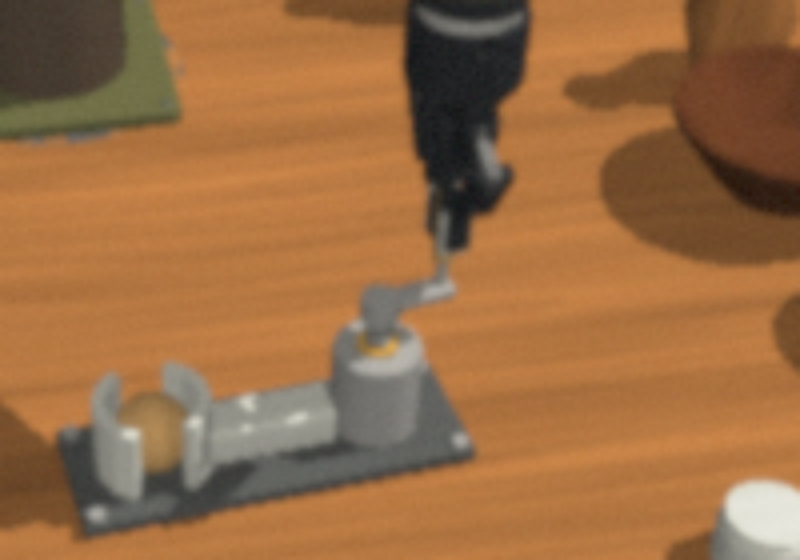

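The bolt is turning in freely and going down, with the hub top now at crop y≈287. I'll continue around.

```bash
python3 -m inch '[[0.1,[0.003,0.038,0],[0,0,0]],[0.1,[-0.002,0.075,0],[0,0,0]],[0.1,[-0.014,0.110,0],[0,0,0]],[0.1,[-0.034,0.142,0],[0,0,0]],[0.1,[-0.060,0.170,0],[0,0,0]],[0.1,[-0.091,0.191,0],[0,0,0]],[0.1,[-0.126,0.205,0],[0,0,0]],[0.1,[-0.163,0.212,0],[0,0,0]],[0.1,[-0.200,0.211,0],[0,0,0]],[0.1,[-0.237,0.203,0],[0,0,0]],[0.1,[-0.271,0.186,0],[0,0,0]],[0.1,[-0.301,0.164,0],[0,0,0]],[0.1,[-0.325,0.135,0],[0,0,0]],[0.1,[-0.343,0.102,0],[0,0,0]],[0.1,[-0.343,0.102,0],[0,0,0]]]'
python3 - <<'E'
from h import *
where();print(manip.state()['contact_force'])
arc(-62,-172,10)
E
```

```text
time_s: 17.25
position: [0.5344, 0.1342, 0.1554]
eef_rot: [0.0, 0.673, 0.74, -0.0]
contact_force: [-2.0, 1.4, -1.0]
opening: 0.172
theta -63.4 r 0.0445 z 0.1554
[-1.98200937  1.36490519 -0.96194338]
-73.0 [-0.01  -0.033]
-84.0 [-0.014 -0.067]
-95.0 [-0.011 -0.102]
-106.0 [-0.001 -0.135]
-117.0 [ 0.014 -0.166]
-128.0 [ 0.036 -0.193]
-139.0 [ 0.062 -0.215]
-150.0 [ 0.091 -0.233]
-161.0 [ 0.124 -0.244]
-172.0 [ 0.158 -0.249]
```

```bash
python3 -m inch '[[0.1,[-0.010,-0.033,0],[0,0,0]],[0.1,[-0.014,-0.067,0],[0,0,0]],[0.1,[-0.011,-0.102,0],[0,0,0]],[0.1,[-0.001,-0.135,0],[0,0,0]],[0.1,[0.014,-0.166,0],[0,0,0]],[0.1,[0.036,-0.193,0],[0,0,0]],[0.1,[0.062,-0.215,0],[0,0,0]],[0.1,[0.091,-0.233,0],[0,0,0]],[0.1,[0.124,-0.244,0],[0,0,0]],[0.1,[0.158,-0.249,0],[0,0,0]],[0.1,[0.158,-0.249,0],[0,0,0]],[0.1,[0.158,-0.249,0],[0,0,0]],[0.1,[0.158,-0.249,0],[0,0,0]],[0.1,[0.158,-0.249,0],[0,0,0]]]'
python3 - <<'E'
from h import *
where();print(manip.state()['contact_force'])
im=imaging.camera('scene');cv2.imwrite('pics/s18.png',cv2.resize(im[100:240,270:470,::-1],None,fx=4,fy=4))
im=imaging.camera('wrist');cv2.imwrite('pics/w18.png',im[:,:,::-1])
E
```

```text
time_s: 18.65
position: [0.4693, 0.1687, 0.1549]
eef_rot: [-0.001, 0.673, 0.74, -0.0]
contact_force: [-1.7, 1.9, -1.7]
opening: 0.171
theta -173.3 r 0.0455 z 0.1549
[-1.74415063  1.88258787 -1.65263764]
```

View pics/s18.png

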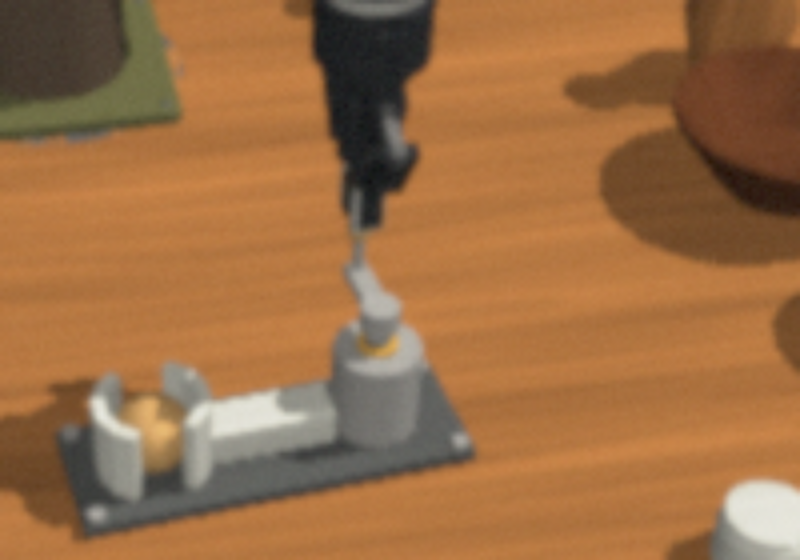

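View pics/w18.png

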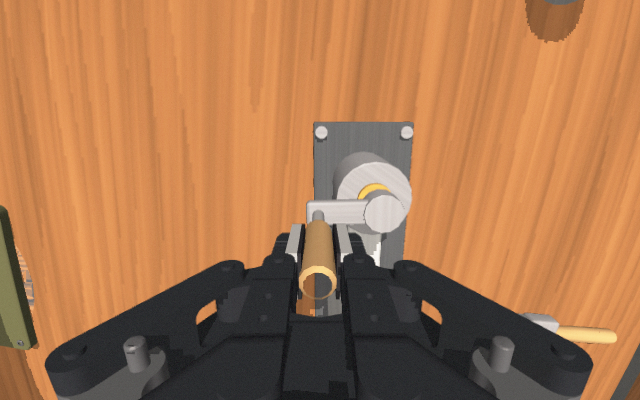

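The crank is back at about −173° and the gripper still holds the handle, with the bare pin now visible below the sleeve. I'll measure how far the hub went down between pictures before handing in.

```bash
python3 - <<'E'
from h import *
I={k:cv2.cvtColor(cv2.imread(f'pics/s{k}.png'),cv2.COLOR_BGR2GRAY) for k in(15,16,18)}
t=I[18][288:330,355:405]
for k in I:
    r=cv2.matchTemplate(I[k][240:345,355:405],t,cv2.TM_CCOEFF_NORMED);_,v,_,l=cv2.minMaxLoc(r);print(k,240+l[1],round(v,2))
a=proj('scene',[[.5145,.174,.13],[.5145,.174,.12]]);print('px (x4) per 10mm',4*(a[1]-a[0])[1])
print(manip.state()['joint_velocities'].round(4))
E
```

```text
15 265 0.92
16 277 0.93
18 288 1.0
px (x4) per 10mm 11.667474074941083
[-0.0011  0.0003  0.0005 -0.0032 -0.0016 -0.0006]
```

The hub dropped about 10.3 mm at the thread and has gone down about 9.4 mm since, so the bolt is at about 9.5 mm, inside the 7 to 13 mm band. Handing in.

```bash
python3 -c "
from cell import manip
print(manip.sign_off())"
```

```text
the job is handed in; nothing more can be done
None
```

I finished the job and handed it in at about 19 s of the 64 s allowed. The sign-off gives no verdict.

- **Ball:** I gripped the tan ball and lowered it through the cup's slots. It touched down with about 10 N on the wrist (limit 20 N), and I let go. Later pictures show it still sitting in the middle of the cup.
- **Bolt:** I gripped the handle and turned the crank backward by about 125°. The vertical force flipped from about +2 to −3 N, and the hub fell about 10 mm in the pictures. I then turned it forward to one full turn past the estimated drop angle of 188° (known to ±14°).
- **Last checks:** In the pictures the hub went down 9.4 mm from just after the drop, where the depth was taken as about 0. That puts the bolt near 9.5 mm, inside the 7 to 13 mm band. The arm was at rest and holding the handle (opening 0.171, grip set to 40 N). I kept clear of the pot, tin and brush, but did not measure their positions at the end. No check failed or disagreed.

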